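Reset the index pointer, bring the square sample jar to the front and hold the carousel

TASK

The index pointer of the sample carousel has drifted: first turn the small round knob until the pointer's tip points straight at the fixed black mark. Then turn the carousel by the bar handle in its middle until the only square jar is at the front, in line with the mark, and finish there still gripping the bar so that the carousel is held still. Leave the pointer on its mark, and do not disturb the dish, the bottle or the tip box standing nearby.

Things in the scene. Friction and masses are not known exactly. Their poses are not given: they have to be found in the camera images.
- plinth: White plinth of the carousel, fixed to the bench: 305 x 330 mm, top 18 mm above the bench. Its origin lies on the bench on the carousel's vertical axis; its z is up and its -x points to its front, the side with the pointer and the mark. The plate spans x -185 to +120 mm and y -190 to +140 mm in its own frame.
- mark (a point): Outer end of the fixed black mark, an 18 mm long, 4 mm wide black strip on the plinth running along the plinth's x at its front, between guide rail and carousel, straight in front of the carousel's axis (125 mm from it). Axes as the plinth's. Fine grey ticks 10 mm apart lie either side of it.
- pointer_tip (a point): Tip of the dark steel pointer, which rides on a carriage along a guide rail parallel to the plinth's y, 30 mm above the bench, tip towards the carousel. When set it is at point mark (same x and y in the plinth's frame). Axes as the plinth's. It starts 8 to 26 mm from the mark on the plinth's +y side; only the knob moves it.
- knob_grip (a point): Centre of the black round knob at the plinth's front -y corner: 38 mm diameter, 28 to 62 mm above the bench, vertical axis, on a 48 mm wide grey collar; this point is on its axis, 49 mm up. Counter-clockwise from above drives the pointer 10 mm per rad to the plinth's +y, clockwise to -y. Stays where left (friction 0.03 N m), stops 3.2 rad either side of the mark. Axes turn with it.
- handle_grip (a point): Centre of the black bar handle on the carousel's axis: a bar 80 mm long, 14 mm wide, 34 mm high, its top 132 mm above the bench, on a 10 mm post; this point is 116 mm above the bench. Its x axis runs along the bar and points away from the square jar. It turns with the carousel. Pinch it across its width; its two upright 80 mm long sides are carousel_c0 (+y of this frame) and carousel_c1 (-y).
- square_jar (a point): Centre of the one square jar (36 x 36 mm, top 85 mm above the bench, white lid), fixed on the carousel 76 mm from its axis; this point is 54 mm up. The five other jars are round (36 mm diameter, tops 78 mm up, white lids), every 60 degrees on the same circle. The carousel is an aluminium disc of 208 mm diameter.
- front_place (a point): Front place: the point on the plinth's centre line 76 mm in front of the carousel's axis, towards the mark, 31 mm above the bench. The square jar must come above it.
- carousel (a joint): Angle of the carousel in rad, growing counter-clockwise seen from above; 0 (and every full turn, such as 6.283) is the square jar exactly at the front. It turns freely on, more than a full turn either way, with light friction (0.05 N m), and stays where it is left.
- dish: Clear round lidded dish, 94 mm in diameter, 15 mm high, loose on the bench on the plinth's +y side; origin at its underside.
- reagent: Amber reagent bottle, 54 mm in diameter, 115 mm high, loose on the bench on the plinth's -y side; origin at its underside.
- tipbox: Grey open tip box with dividers, 120 x 85 x 50 mm, loose on the bench at the back on the plinth's +y side; origin at its underside.

How it is judged:
On the way, in this order (a step that is already met when the one before it is completed fails the run):
1. the pointer stands at the mark (horizontal distance between pointer_tip and mark below 0.003 m), for 0.3 s.
2. the square jar is at the front, the pointer still at its mark (horizontal distance between square_jar and front_place below 0.008 m and horizontal distance between pointer_tip and mark below 0.003 m), for 0.2 s.
At the end, for the whole second after the job is handed in: Pointer tip within 3 mm of the mark, square jar within 8 mm of the front place, carousel still (under 0.05 rad/s) and the fingers pinching the bar handle with more than 2 N on each of its two long sides (all of step 2 and velocity of joint carousel between -0.05 and 0.05 rad/s and contact force between the fingers and carousel_c0 above 2 N and contact force between the fingers and carousel_c1 above 2 N); the arm keeps its last pose, push and grip.
It fails at once if a bystander (dish, bottle or tip box) is shifted by more than 20 mm (distance of any of dish, reagent, tipbox from where it was at the start of the episode above 0.02 m).
It also fails if it takes over 72 s, if anything falls off the work surface, if the arm or the gripper's body presses on something with over 40 N, if the wrist force passes 120 N, or if a joint passes its speed limit or range.

ROBOT

A 6-joint arm with a two-finger parallel gripper is mounted at the origin on the work surface. World frame = base frame: x ahead of the robot, y to its left, z up, the work surface at z = 0. Lengths are in m, angles in rad, forces in N, time in s.
With the tool pointing down it reaches from about 0.425 to 0.95 m from the base axis. Payload 3.5 kg.
Tool frame: the origin (TCP) lies midway between the tips of the shut fingers; the grasp point (between the pads) lies 19 mm behind it; z points along the fingers, y is the line along which they close (so a half turn about z gives the same grasp; the last joint's range is limited). The gripper opens to 85 mm and grips with 20 to 120 N. Pads are 22 mm wide; open, the fingers measure 114 mm over their backs; the gripper's body (76 mm by 85 mm) begins 54 mm behind the grasp point. The pads swing forward as they close: fully open they stand 13 mm farther back than shut.
Start: joints at [0.967, 0.286, 1.577, -0, 1.279, -0.15], TCP at [0.296, 0.607, 0.231] pointing down, gripper open.
Joint ranges: [-2.77, 2.77], [-0.9, 2.22], [0.21, 2.48], [-1.53, 4.67], [0.24, 2.81], [-2.84, 2.84]. Speed limits (rad/s): [2.79, 2.79, 3.14, 3.14, 3.14, 3.14].

INTERFACE

Orientations are given as a unit quaternion [x, y, z, w].
In Python, from plant import get_state, read_camera, ctrl gives the robot as it stands.
- The arm moves only by the shell command python3 -m crank 'ROWS' [FORCE]. ROWS is JSON, a list of rows, each a list of 3 entries, a list of its own where there are three numbers: the shift along the tool's x, y, z in mm, then the turn about the tool's z in degrees, then the closure in counts, from 0 (fully open) to 255 (shut). In form: [[[tx, ty, tz], yaw, claw], ...]. A call has 1 to 10 rows; each row is the pose to reach, as a shift and turn from the pose commanded when the call began, along the tool's axes at that moment; what a row does not reach only later rows make up. A row lasts 1/10 s, in which the tool goes at most 50 mm and 8.59 degrees, less where a joint would pass 70% of its speed; a pose out of reach is approached as far as the arm can. A call with a gripper value outside its range is refused whole. The fingers move at their own pace and stop on an object; FORCE is the grip in N (left out, the last holds). Time passes only in rows, so rows that repeat a pose let the fingers close. It gives the time, the measured TCP pose, the force, the opening and the grip force at its end, in the units of the state.
- get_state(): the state, without advancing time (a new reading comes with each control period).
- read_camera(name): name is "side" or "top"; returns a dict with "frame" (420x560x3 uint8, blue, green, red), "range_z" (420x560 float32, m along the optical axis (not along the pixel's ray), 0 where there is no reading), "vfov" (degrees; the focal length in pixels is half the picture's height over the tangent of half this angle, whatever the lens; pixels are square), "cx", "cy" (the principal point, pixels), "k1" (the pictures are not rectified: a ray, as slopes to the right and down, at radius r is drawn at 1 + k1 r^2 times it, then the intrinsics apply), "origin" and "orientation" of the camera in the world. Camera axes: x right, y down, z forward; pixel columns grow to the right and rows downward; lengths in m; the calibration is good to about 2 mm. A picture is of the moment at which its call begins.
- ctrl.sign_off(): hands the job in; it is judged then, once.
The state is a dict: "time": time; "qpos": joint angles; "dq": joint speeds; "joint_efforts": joint torques, N m; "eef_pos": TCP position; "tcp_rot": TCP orientation; "contact_force": force on the tool from outside, world axes, zero at the start; "wrist_torque": the same for the moment, N m; "opening": opening from 0.0 (shut) to 1.0 (fully open); "finger_force": force on a finger pad.
Only numpy, scipy, OpenCV 4.12 (cv2) and the standard library are available. Lean on these libraries where they do the work, as an engineer would, in place of code of your own. Each camera call takes 0.05 s, during which the arm holds its last target. There are 200 camera calls.

## Working session

There is one attempt and no reset: what is moved stays moved. The work goes in short steps, Python scripts to look and compute and a shell command to move; the robot and the scene stay as the last step left them, time stands still between calls to the robot, and variables do not carry over. Pictures are saved under pics/ and viewed, at most 10 in all, crops included, and the job is handed in when it is done.

```bash
mkdir -p pics
cat > h.py <<'E'
import numpy as np, cv2
from scipy.spatial.transform import Rotation as R
from plant import get_state, read_camera, ctrl
def K(c):
    h,w=c["frame"].shape[:2]; f=h/2/np.tan(np.radians(c["vfov"])/2)
    return f
def ray(c,uv):
    uv=np.atleast_2d(np.asarray(uv,float)); f=K(c)
    d=(uv-[c["cx"],c["cy"]])/f; s=d.copy()
    for _ in range(20): s=d/(1+c["k1"]*(s**2).sum(1,keepdims=True))
    r=np.c_[s,np.ones(len(s))]
    return r@R.from_quat(c["orientation"]).as_matrix().T
def onz(c,uv,z):
    r=ray(c,uv); o=np.array(c["origin"]); return o+r*((z-o[2])/r[:,2:3])
def pts(c):
    h,w=c["frame"].shape[:2]; u,v=np.meshgrid(np.arange(w),np.arange(h))
    r=ray(c,np.c_[u.ravel(),v.ravel()]); p=np.array(c["origin"])+r*c["range_z"].reshape(-1,1)
    return p.reshape(h,w,3)
E
python3 - <<'E'
from h import *
for n in("top","side"):
    c=read_camera(n); cv2.imwrite(f"pics/{n}0.png",c["frame"]); np.savez(f"{n}0.npz",**c)
    print(n,c["vfov"],c["cx"],c["cy"],c["k1"],c["origin"],c["orientation"])
print(get_state())
E
```

```text
top 50.712374923730316 282.15712309417233 203.5332264802616 -0.10113512488767085 [0.52970006 0.00264932 1.00349092] [-0.69609164  0.71738545 -0.00507581  0.02808517]
side 57.92707770711182 279.84180757840863 215.05890043206 -0.0075105639372628295 [ 0.51715279 -0.51231362  0.55914839] [ 0.9070901  -0.05808522  0.02550867 -0.41612855]
{'time': 0.1, 'qpos': array([ 9.66987805e-01,  2.87086075e-01,  1.57804205e+00, -7.33526279e-06,
        1.27856381e+00, -1.49998310e-01]), 'dq': array([ 0.00194029, -0.00036362, -0.00309295,  0.00128393, -0.00088904,
        0.00084941]), 'joint_efforts': array([ 8.02229933e-04, -4.07298732e+01, -2.93697792e+01, -1.13988488e-04,
        3.45434601e-03,  2.14194188e-06]), 'eef_pos': array([0.29555098, 0.60620072, 0.23007328]), 'tcp_rot': array([ 2.24961885e-01,  9.74366999e-01, -9.77255219e-04, -3.83047502e-04]), 'contact_force': array([0.7545491 , 0.86014203, 0.14261625]), 'wrist_torque': array([ 0.01477373,  0.00978846, -0.04491874]), 'finger_force': 0.0, 'opening': 0.9970085947490542}
```

View pics/top0.png

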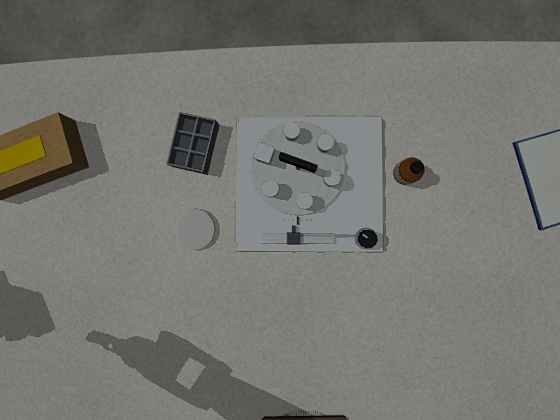

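View pics/side0.png

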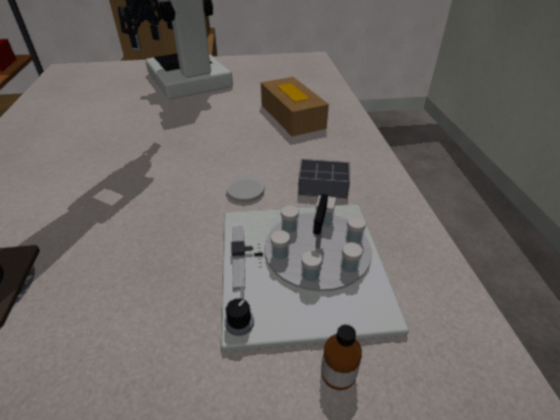

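The top view shows the knob at (367,238), carriage at (294,235), mark near (297,220), handle bar about (298,161), and square jar at (265,152). Next I measure these and enlarge the area around the pointer.

Run:
```python
from h import *
c=dict(np.load("top0.npz")); im=c["frame"]; P=pts(c)
cv2.imwrite("pics/crop0.png",cv2.resize(im[100:260,225:395],None,fx=4.4,fy=3.7*1.0 if 0 else 3.7,interpolation=cv2.INTER_CUBIC))
crop=im[200:260,235:395]; cv2.imwrite("pics/crop1.png",cv2.resize(crop,None,fx=5,fy=5,interpolation=cv2.INTER_CUBIC))
Z=P[...,2]
# plinth: height 10..26mm
m=((Z>.010)&(Z<.026)).astype(np.uint8); m[:, :225]=0; m[:,395:]=0;m[:100]=0;m[260:]=0
m=cv2.morphologyEx(m,cv2.MORPH_OPEN,np.ones((3,3)))
q=P[m>0][:,:2].astype(np.float32); r=cv2.minAreaRect(q); print("plinth",r, np.median(P[m>0][:,2]))
g=im.max(2)
def dark(x0,x1,y0,y1,t,z):
    mm=np.zeros(g.shape,np.uint8); mm[y0:y1,x0:x1]=(g[y0:y1,x0:x1]<t)
    n,l,s,ce=cv2.connectedComponentsWithStats(mm); i=1+np.argmax(s[1:,4]); ys,xs=np.where(l==i)
    w=onz(c,np.c_[xs,ys],z)[:,:2].astype(np.float32); return s[i],cv2.minAreaRect(w),w.mean(0),np.median(Z[l==i])
print("handle",dark(270,330,140,185,50,.132))
print("knob",dark(350,385,222,255,50,.062))
for a in [(265,152)]: print(P[a[1]-2:a[1]+3,a[0]-2:a[0]+3].reshape(-1,3).mean(0))
jar=((Z>.08)&(Z<.092)).astype(np.uint8); jar[:,:240]=0;jar[:,290:]=0;jar[:130]=0;jar[175:]=0
print("jar",jar.sum(),P[jar>0].mean(0))
hm=(Z>.115)&(Z<.15);hm[:,:260]=0;hm[:,340:]=0;hm[:130]=0;hm[190:]=0
print("hz",hm.sum(),P[hm].mean(0))
km=(Z>.05)&(Z<.075);km[:,:345]=0;km[:,390:]=0;km[:220]=0;km[258:]=0
print("kz",km.sum(),P[km].mean(0))
```

```text
plinth ((0.6204447150230408, -0.026477277278900146), (0.32989630103111267, 0.3052131235599518), 87.90977478027344) 0.018464038707947328
handle (array([279, 152,  38,  21, 339], dtype=int32), ((0.6499720811843872, -0.0012175850570201874), (0.07854403555393219, 0.021673142910003662), 68.2858657836914), array([ 0.6520101 , -0.00222815], dtype=float32), np.float64(0.13156897743022866))
knob (array([358, 230,  20,  18, 270], dtype=int32), ((0.49474772810935974, -0.1457836776971817), (0.04029037430882454, 0.03593101724982262), 88.19241333007812), array([ 0.49471956, -0.14546409], dtype=float32), np.float64(0.062278157039895365))
[0.68232104 0.06466588 0.08504111]
jar 306 [0.68368847 0.06540051 0.08500306]
hz 314 [ 0.65337692 -0.00320677  0.13119267]
kz 271 [ 0.494498   -0.14590044  0.0622191 ]
```

View pics/crop1.png

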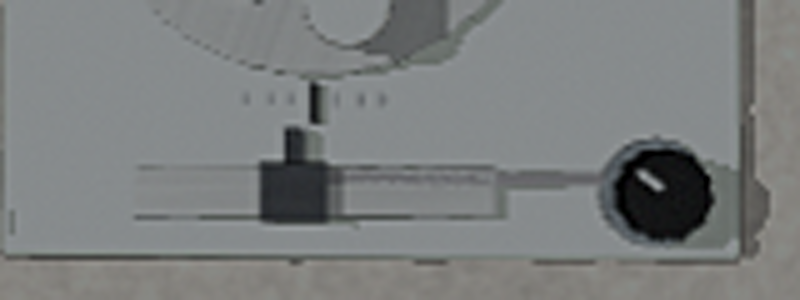

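Tip is at about crop (291,127) and the mark's outer end at (315,124). That puts the pointer about 10.5 mm to +y, so the knob needs about 60° clockwise (positive yaw). First I travel above the knob.

```bash
cat > go.py <<'E'
import sys
from h import *
# target x y z (m), tool-y heading deg -> shift mm in tool axes, yaw deg
t=np.array([float(a) for a in sys.argv[1:4]]); s=get_state(); M=R.from_quat(s["tcp_rot"]).as_matrix()
a=np.degrees(np.arctan2(M[1,1],M[0,1])); d=(a-float(sys.argv[4])+90)%180-90
print("t",s["time"],"shift",np.round(M.T@(t-s["eef_pos"])*1000,1),"yaw",round(d,1),"head",round(a,1),"q6",s["qpos"][5],"open",s["opening"],"tilt",M[:,2])
E
python3 -m crank '[[[-508,-589,0],34,0],[[-508,-589,0],34,0],[[-508,-589,0],34,0],[[-508,-589,0],34,0],[[-508,-589,0],34,0],[[-508,-589,0],34,0],[[-508,-589,0],34,0],[[-508,-589,0],34,0],[[-508,-589,0],34,0],[[-508,-589,0],34,0]]' 40
python3 go.py 0.4945 -0.146 0.13 30
```

```text
time: 1.1
eef_pos: [0.4232, 0.1213, 0.2311]
tcp_rot: [0.5, 0.866, 0.0, 0.0]
contact_force: [0.4, 0.0, 0.8]
opening: 1.003
finger_force: 0.0
t 1.1 shift [-267.2  -72.   101.1] yaw 0.0 head 30.0 q6 -0.47595707465327974 open 1.0034769926685638 tilt [ 1.56883276e-04  7.21815870e-05 -9.99999985e-01]
```

```bash
python3 -m crank '[[[-267,-72,0],0,0],[[-267,-72,0],0,0],[[-267,-72,0],0,0],[[-267,-72,0],0,0],[[-267,-72,40],0,0],[[-267,-72,80],0,0],[[-267,-72,101],0,0],[[-267,-72,101],0,0],[[-267,-72,101],0,0]]'
python3 go.py 0.4945 -0.146 0.03 30
python3 - <<'E'
from h import *
c=read_camera("side"); np.savez("side1.npz",**c); cv2.imwrite("pics/side1.png",cv2.resize(c["frame"][190:370,190:400],None,fx=3.3,fy=3.3))
E
```

```text
time: 2.0
eef_pos: [0.4941, -0.1436, 0.13]
tcp_rot: [0.5, 0.866, 0.0, -0.001]
contact_force: [0.5, -0.1, 0.4]
opening: 1.003
finger_force: 0.0
t 2.0 shift [ -2.5  -0.7 100. ] yaw -0.0 head 30.0 q6 -1.0038612525917927 open 1.002990786438693 tilt [-0.00177793  0.00118164 -0.99999772]
```

View pics/side1.png

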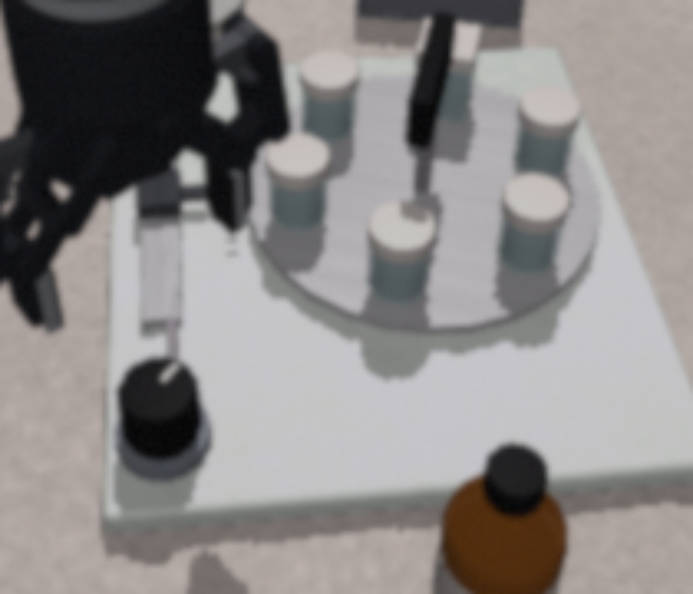

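The gripper hovers over the knob with both fingers clear of it (knob at crop (160,405)). Now I descend and close.

```bash
python3 -m crank '[[[0,0,30],0,0],[[0,0,60],0,0],[[0,0,85],0,0],[[0,0,97],0,0],[[0,0,97],0,0]]' 
python3 -m crank '[[[0,0,0],0,255],[[0,0,0],0,255],[[0,0,0],0,255],[[0,0,0],0,255],[[0,0,0],0,255],[[0,0,0],0,255],[[0,0,0],0,255],[[0,0,0],0,255]]' 40
python3 go.py 0.4945 -0.146 0.033 30
```

```text
time: 2.55
eef_pos: [0.4947, -0.1434, 0.0336]
tcp_rot: [0.499, 0.866, -0.0, -0.0]
contact_force: [0.1, -0.4, 0.3]
opening: 1.0
finger_force: 0.0
time: 3.35
eef_pos: [0.4937, -0.1455, 0.0353]
tcp_rot: [0.499, 0.866, -0.002, -0.001]
contact_force: [-9.0, -3.4, 10.7]
opening: 0.43
finger_force: 40.0
t 3.35 shift [-0.9  0.5  2.3] yaw 0.1 head 30.1 q6 -1.0041051668459355 open 0.43007156974322924 tilt [-0.00362554 -0.0024715  -0.99999037]
```

Gripped. I turn most of the way (50°), then look.

```bash
python3 -m crank '[[[0,0,0],7,255],[[0,0,0],14,255],[[0,0,0],21,255],[[0,0,0],28,255],[[0,0,0],35,255],[[0,0,0],42,255],[[0,0,0],50,255],[[0,0,0],50,255],[[0,0,0],50,255]]'
python3 - <<'E'
from h import *
c=read_camera("top"); np.savez("top2.npz",**c); a=cv2.resize(c["frame"][205:255,255:385],None,fx=6,fy=6,interpolation=cv2.INTER_CUBIC)
d=read_camera("side"); np.savez("side2.npz",**d); b=cv2.resize(d["frame"][205:255,210:340],None,fx=6,fy=6,interpolation=cv2.INTER_CUBIC)
cv2.imwrite("pics/m2.png",np.vstack([a,b])[:600])
E
```

```text
time: 4.25
eef_pos: [0.496, -0.1452, 0.0353]
tcp_rot: [0.818, 0.575, 0.0, 0.002]
contact_force: [0.2, -0.5, 5.7]
opening: 0.43
finger_force: 39.8
```

View pics/m2.png

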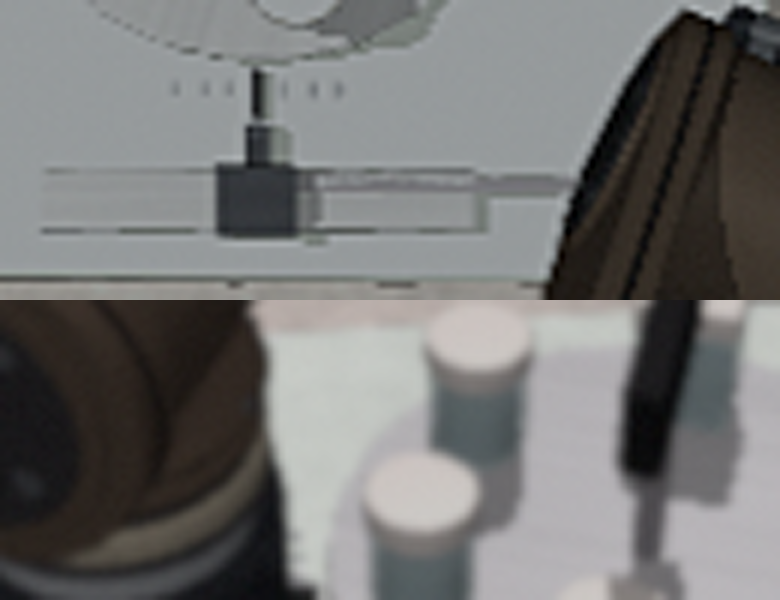

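Pointer now at crop x≈257 and the mark at x≈258, so it is nearly aligned. I'll measure it subpixel with ray casting.

Run:
```python
from h import *
c=dict(np.load("top2.npz")); g=c["frame"].max(2).astype(float); th=np.radians(-2.1)
print(g[215:233,290:306].astype(int))
ax=np.array([-np.sin(th),np.cos(th)]); O=np.array([.6538,-.0027])
for n,rows,z in(("mark",range(218,224),.018),("ptr",range(227,231),.032)):
    for v in rows:
        w=np.clip(85-g[v,290:306],0,40); u=(w*np.arange(290,306)).sum()/max(w.sum(),1)
        p=onz(c,[u,v],z)[0,:2]; print(n,v,round(u,2),p.round(4),"y' mm",round((p-O)@ax*1000,2))
```

```text
[[159 159 159 160 145 117 122 125 124 122 119 119 117 133 161 159]
 [156 157 157 157 158 162 149  91 129 171 166 161 159 158 158 156]
 [157 156 157 157 157 163 145  29  54 111 137 161 158 157 156 156]
 [157 157 153 145 159 162 147  33  55 112 140 156 147 158 157 156]
 [158 158 146 134 158 162 147  35  57 114 140 151 135 157 156 159]
 [157 157 146 134 158 163 148  33  56 114 141 152 135 158 157 157]
 [156 157 156 157 157 162 148  35  58 115 142 156 146 157 156 156]
 [156 156 156 156 157 162 146  33  57 116 141 161 157 156 156 156]
 [155 156 156 156 156 162 146  30  57 118 141 160 157 156 156 156]
 [155 155 155 155 157 162 151  78  70 114 141 161 157 156 155 156]
 [155 157 156 155 158 157 136 113 115 148 152 164 160 157 157 156]
 [155 156 156 156 160 142  43  60  58  67 103 125 137 161 157 155]
 [156 155 156 157 161 144  54  73  64  71 108 128 122 135 158 156]
 [156 156 155 156 162 145  43  58  53  68 110 130 124 136 159 156]
 [155 156 155 157 162 146  43  53  56  69 110 130 123 136 160 157]
 [156 157 157 159 164 147  44  55  56  71 112 133 125 138 160 156]
 [161 166 166 168 173 154  46  57  59  73 118 139 133 144 164 160]
 [146  89  92  93  97  83  27  33  37  40  64  78  69 102 154 170]]
mark 218 297.43 [0.5432 0.0011] y' mm -0.29
mark 219 297.41 [0.541  0.0012] y' mm -0.27
mark 220 297.42 [0.5388 0.0012] y' mm -0.3
mark 221 297.4 [0.5366 0.0013] y' mm -0.27
mark 222 297.41 [0.5344 0.0014] y' mm -0.31
mark 223 297.41 [0.5321 0.0014] y' mm -0.32
ptr 227 297.23 [0.5234 0.0021] y' mm 0.04
ptr 228 297.22 [0.5212 0.0022] y' mm 0.04
ptr 229 297.18 [0.519  0.0024] y' mm 0.12
ptr 230 297.15 [0.5168 0.0025] y' mm 0.17
```

The pointer is within about 0.5 mm of the mark. I release, lift and head to the bar.

```bash
python3 -m crank '[[[0,0,0],50,0],[[0,0,0],50,0],[[0,0,0],50,0],[[0,0,0],50,0],[[0,0,0],50,0],[[0,0,0],50,0]]' >/dev/null; echo; python3 go.py 0.4945 -0.146 0.2 -24
```

```text
t 4.95 shift [  -0.7    2.  -166.6] yaw -46.1 head -70.1 q6 0.7434364494731871 open 1.0023499827583868 tilt [ 4.02058809e-05  2.84083700e-04 -9.99999959e-01]
```

I made a mistake there: yaw is relative to the start of each call, so the tool turned another 50° while opening and may have moved the knob. I lift and measure again.

```bash
python3 -m crank '[[[0,0,-40],0,0],[[0,0,-80],0,0],[[0,0,-100],0,0],[[0,0,-100],0,0]]' >/dev/null
cat > ptr.py <<'E'
from h import *
c=read_camera("top"); g=c["frame"].max(2).astype(float)
np.set_printoptions(linewidth=200)
print(g[[220,222,226,228,230,235],285:312].astype(int))
cv2.imwrite("pics/last.png",c["frame"])
E
python3 ptr.py; python3 go.py 0.4945 -0.146 0.033 30
```

```text
[[158 157 157 147 135 158 159 146 135 159 163 148  33  58 116 142 152 136 159 157 158 142 125 160 158 147 129]
 [156 157 156 157 157 157 156 156 157 158 162 147  36  58 118 142 161 158 157 156 156 157 157 157 156 158 158]
 [156 157 157 157 157 156 155 157 158 162 144  49  60  57  69 104 127 137 161 158 157 156 156 156 156 155 156]
 [156 157 156 157 157 156 157 156 157 163 146  44  61  58  69 109 132 124 136 160 158 156 155 157 156 156 156]
 [157 156 156 156 157 157 159 159 160 165 149  44  55  58  71 112 132 126 138 161 158 156 157 157 156 156 157]
 [149 149 148 148 153 140  71  58  61  60  62  61  62  61  59  61  59  61  58  72  90  84 105 137 139 133 140]]
t 5.4 shift [ -1.8   0.9 101.9] yaw 80.1 head -69.9 q6 0.7390854626094077 open 1.0009110038708084 tilt [ 0.00350485 -0.00158771 -0.9999926 ]
```

The pixel profile is unchanged, so the knob did not move. Next I go above the bar, with heading -24°.

```bash
python3 -m crank '[[[0,0,-40],-8,0],[[0,0,-70],-16,0],[[0,0,-70],-24,0],[[0,0,-70],-32,0],[[0,0,-70],-40,0],[[0,0,-70],-46,0],[[0,0,-70],-46,0]]' >/dev/null
python3 go.py 0.6536 -0.003 0.2 -24
```

```text
t 6.1 shift [193.3  89.4   0.5] yaw 0.1 head -23.9 q6 -0.06274263932264512 open 0.9999630312817931 tilt [-0.00381537  0.00212116 -0.99999047]
```

```bash
python3 -m crank '[[[45,21,0],0,0],[[90,42,0],0,0],[[135,63,0],0,0],[[175,81,0],0,0],[[193,89,0],0,0],[[193,89,0],0,0],[[193,89,0],0,0]]' >/dev/null
python3 go.py 0.6536 -0.003 0.097 -24
python3 - <<'E'
from h import *
c=read_camera("side"); cv2.imwrite("pics/s3.png",cv2.resize(c["frame"][100:320,200:420],None,fx=2.7,fy=2.7))
E
```

```text
t 6.8 shift [9.000e-01 1.000e-01 1.045e+02] yaw -0.0 head -24.0 q6 0.2585607748932235 open 0.9986006439932801 tilt [-3.28001210e-03  1.01824386e-04 -9.99994616e-01]
```

View pics/s3.png

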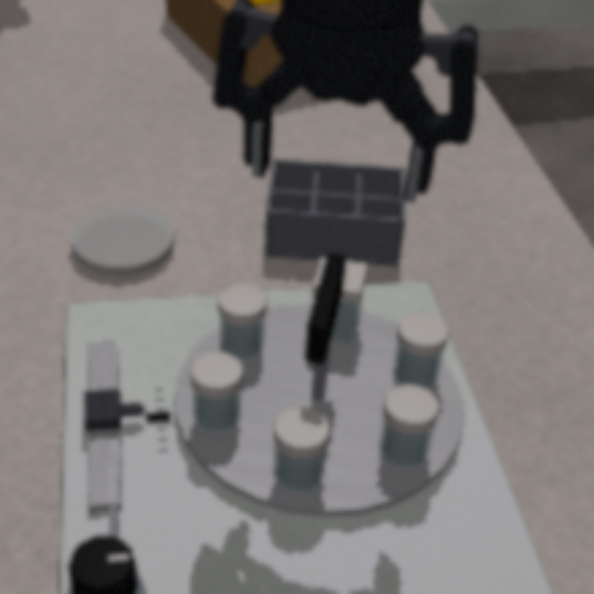

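The fingers straddle the bar (bar at crop (325,310)), with the heading right. I descend and grip.

```bash
python3 -m crank '[[[1,0,35],0,0],[[1,0,70],0,0],[[1,0,95],0,0],[[1,0,103],0,0],[[1,0,103],0,0]]' >/dev/null
python3 -m crank '[[[0,0,0],0,255],[[0,0,0],0,255],[[0,0,0],0,255],[[0,0,0],0,255],[[0,0,0],0,255],[[0,0,0],0,255],[[0,0,0],0,255],[[0,0,0],0,255],[[0,0,0],0,255],[[0,0,0],0,255]]' 40
python3 go.py 0.6536 -0.003 0.097 -24
```

```text
time: 8.35
eef_pos: [0.655, -0.0029, 0.1012]
tcp_rot: [0.839, 0.545, 0.0, 0.0]
contact_force: [-2.3, 0.4, 5.4]
opening: 0.161
finger_force: 39.8
t 8.35 shift [-0.6 -1.3  4.2] yaw 0.0 head -24.0 q6 0.2596707163157766 open 0.1609545195002047 tilt [ 4.47823507e-04 -1.97897836e-05 -9.99999900e-01]
```

```bash
python3 -m crank '[[[0,0,0],-5,255],[[0,0,0],-12,255],[[0,0,0],-19,255],[[0,0,0],-26,255],[[0,0,0],-33,255],[[0,0,0],-40,255],[[0,0,0],-47,255],[[0,0,0],-54,255],[[0,0,0],-61,255],[[0,0,0],-68,255]]'
python3 -m crank '[[[0,0,0],-7,255],[[0,0,0],-14,255],[[0,0,0],-21,255],[[0,0,0],-28,255],[[0,0,0],-34,255],[[0,0,0],-39,255],[[0,0,0],-42,255],[[0,0,0],-44,255],[[0,0,0],-44,255],[[0,0,0],-44,255]]'
python3 go.py 0.6536 -0.003 0.1 88
python3 - <<'E'
from h import *
c=read_camera("top"); np.savez("top4.npz",**c)
d=read_camera("side"); np.savez("side4.npz",**d)
a=cv2.resize(c["frame"][100:260,225:395],(400,376)); b=cv2.resize(d["frame"][190:340,200:400],(400,300))
cv2.imwrite("pics/m4.png",np.hstack([a,np.vstack([b,np.zeros((76,400,3),np.uint8)])]))
P=pts(c);Z=P[...,2]; jar=(Z>.081)&(Z<.089)&(c["frame"].min(2)>120); jar[:170]=0;jar[215:]=0;jar[:,265:330]|=False;jar[:,:270]=0;jar[:,330:]=0
print(jar.sum(),P[jar].mean(0) if jar.any() else 0)
E
```

```text
time: 9.35
eef_pos: [0.6547, -0.003, 0.1011]
tcp_rot: [0.388, 0.921, -0.0, -0.0]
contact_force: [-3.3, 0.1, 5.6]
opening: 0.155
finger_force: 39.8
time: 10.35
eef_pos: [0.6546, -0.0032, 0.1012]
tcp_rot: [0.017, 1.0, -0.0, -0.0]
contact_force: [-3.9, 0.3, 6.1]
opening: 0.161
finger_force: 39.9
t 10.35 shift [1.  0.1 1.2] yaw 0.0 head 88.0 q6 -1.6954208987096078 open 0.1613007475030681 tilt [-5.46358163e-04 -4.32953026e-04 -9.99999757e-01]
0 0
```

View pics/m4.png

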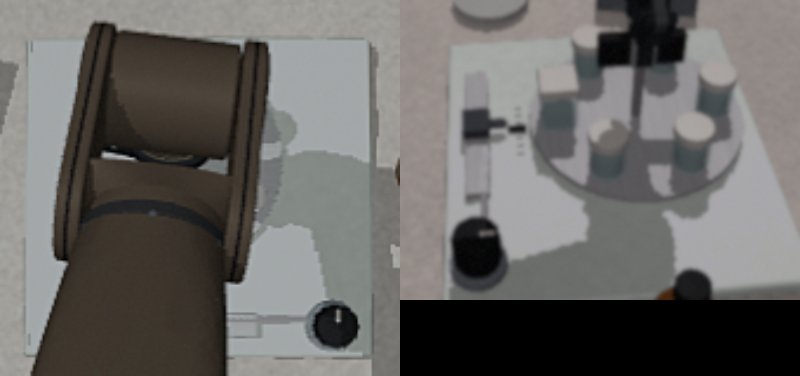

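The square jar is now at the front (side crop (557,82), behind the mark at (517,128)). I check it against the front place with side-camera depth.

Run:
```python
from h import *
c=dict(np.load("side4.npz")); P=pts(c); Z=P[...,2]; print(P[229:237,276:282].mean((0,1)))
m=(Z>.081)&(Z<.091)&(abs(P[...,0]-.578)<.035)&(abs(P[...,1])<.035)
q=P[m][:,:2].astype(np.float32); print(m.sum(),q.mean(0),cv2.minAreaRect(q), "target .5777 -.0002")
```

```text
[ 0.57624389 -0.02236041  0.09341589]
266 [ 0.5777084  -0.00495551] ((0.5778829455375671, -0.003617517650127411), (0.037863198667764664, 0.035531505942344666), 87.70536804199219) target .5777 -.0002
```

Run:
```python
from h import *
c=dict(np.load("side4.npz")); g=c["frame"].max(2)
sub=g[246:264,252:268]; ys,xs=np.where(sub<70); print(np.c_[xs+252,ys+246].mean(0), len(xs))
np.set_printoptions(linewidth=200); print(g[246:262,236:270])
P=onz(c,[[258.5,253.5]],.018); print(P)
# lid outline by colour, cast on z=.085
f=c["frame"]; m=((f.min(2)>150)&(np.abs(pts(c)[...,2]-.085)<.006)).astype(np.uint8); n,l,s,ce=cv2.connectedComponentsWithStats(m)
for i in range(1,n):
    if s[i,4]>60: print(s[i],onz(c,ce[i],.085))
```

```text
[258.26315789 254.10526316] 19
[[ 55  54  55  54  55  56  57  65  99 143 165 169 168 168 168 168 169 168 169 168 167 163 159 157 161 166 168 164 153 149 150 151 145 121]
 [ 54  53  55  53  55  54  55  64  96 139 161 165 166 164 163 164 166 168 170 169 165 155 147 145 153 163 167 161 145 143 148 150 145 120]
 [ 54  52  55  55  55  55  56  65  93 129 147 149 144 143 143 145 155 164 168 168 166 155 146 145 153 163 166 159 142 140 148 150 141 118]
 [ 55  55  53  54  56  54  56  59  76  99 112 113 108 102 103 109 131 153 164 168 167 163 160 159 163 166 166 161 146 143 148 146 134 109]
 [ 55  55  54  55  54  55  56  56  54  65  70  73  69  68  66  72  95 129 156 167 166 162 155 152 155 160 165 162 147 144 148 144 122  99]
 [ 54  54  53  53  54  55  54  52  48  51  52  54  55  56  55  56  73 111 146 159 160 150 136 127 130 140 149 154 146 145 148 143 119  95]
 [ 55  54  53  54  56  55  55  53  48  49  50  50  51  53  54  58  75 107 127 131 129 118 102  91  91 101 118 141 142 143 147 141 118  96]
 [ 54  53  54  54  54  55  55  52  51  60  66  71  72  76  78  86 102 108  96  80  73  65  54  4
[... 554 characters left out ...]
130 130 134 141 149 134 113 115 107  93  89]
 [ 40  42  41  44  44  45  49  53  69 100 112 114 112 113 112 115 128 151 164 166 165 161 147 139 141 151 160 159 140 117 106  99  89  89]
 [ 65  64  65  67  66  68  69  74  86 102 111 112 110 113 116 123 138 157 168 169 170 167 153 143 145 156 163 163 150 125 103  91  87  88]
 [ 83  83  84  84  85  84  83  91 102 113 118 119 119 123 133 144 156 165 169 170 169 168 164 162 160 165 166 168 159 134 103  87  86  88]
 [ 95  97  97  95  97  97  96 102 111 128 138 141 142 145 155 163 167 169 169 169 169 168 164 160 157 160 164 168 162 137 107  89  83  86]]
[[0.53963699 0.00247674 0.018     ]]
[269 223  19  12 198] [[ 0.57837374 -0.00345097  0.085     ]]
```

The jar is at most 3.5 mm off by the side camera, and the pinch heading of 88.0° matches the plinth axis of 87.9°, so it is well inside 8 mm. Before handing in, I check the pointer in the side view and that the state is still.

```bash
python3 -m crank '[[[0,0,0],0.7,255],[[0,0,0],0.7,255],[[0,0,0],0.7,255],[[0,0,0],0.7,255],[[0,0,0],0.7,255],[[0,0,0],0.7,255]]'
python3 - <<'E'
from h import *
c=dict(np.load("side4.npz"))
print("ptr",onz(c,[[248.5,251.4]],.030),"mark",onz(c,[[258.5,254.1]],.018))
print(ctrl.sign_off())
E
```

```text
time: 11.05
eef_pos: [0.6546, -0.0031, 0.1011]
tcp_rot: [0.024, 1.0, -0.0, -0.0]
contact_force: [-4.5, -0.0, 5.9]
opening: 0.159
finger_force: 39.9
ptr [[ 0.52051752 -0.00093846  0.03      ]] mark [[0.53950134 0.00087334 0.018     ]]
the job is handed in; nothing more can be done
None
```

I handed the job in at about 11 s of the 72 s allowed, but the sign-off gave no verdict. The pointer measures about 0.5 mm off the mark from above and 2.5 mm from the side (limit 3 mm), the square jar measured at most 3.5 mm from the front place (limit 8 mm) before a last 0.7° trim, and the bar is still gripped at about 40 N.

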